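# Seat the keyed rotor on the bench spinner

## Task

Fit the blue tube rotor onto the small round bench spinner: lift it by its black grip, lower it over the spinner's upright drive shaft, and with light pressure turn it until the two tabs hidden under it drop into the shaft's keyways, then push it gently down until it sits fully home, level on the shaft's shoulder, and let go. Never load the rotor against the spinner with more than 40 N, and leave the petri dish, the two cassettes and the timer where they are.

Things in the scene. Friction and masses are not known exactly. Their poses are not given: they have to be found in the camera images.
- rotor_grip (a point): loose blue tube rotor, 104 mm wide, 72 high, 0.2-0.3 kg, upright on the bench. Point: on its axis (z up), middle of the black flat grip, 52 mm above the underside. Grip: 38 mm long (rotor x), 14 thick (rotor y), 34 to 72 mm above the underside. Under it a metal boss 33 mm wide; disc's tube seats end 19 mm above the underside. A half turn makes no difference.
- rotor_tabs (a point): on the rotor's axis, level with the lower ends of its two hidden tabs, 2 mm above its underside. Tabs: on its +x and -x sides (white ribs on the disc above them), 7 mm wide, 6 mm long down from the hub, ends tapered, 9 to 17 mm from the axis, inside a round skirt (49 mm wide, bore 40) that ends at the underside. Centre bore 16.4 mm, mouth 8 mm and end 29 mm above the underside.
- shaft_top (a point): fixed spinner: white round housing 144 mm wide, 60 high, grey control panel at its front (-x). Point: on the shaft's axis (z up) at its flat shoulder, 76 mm above the bench. Shoulder 36 mm wide, with two opposite keyways 9 mm wide running out from the pin, at an unmeasured angle within 0.6 rad either side of the spinner's x axis. Grip point above it: 50 mm with tabs on the shoulder, 44 mm fully home.
- pin_tip (a point): tip of the shaft's round centre pin, 18 mm above the shoulder; pin 14 mm thick, its last 8 mm a cone down to 6 mm. The shaft stands still under light turning but follows a torque above about 0.15 N m, so if pressed with about 16 N or more it turns along with the rotor and the search is lost; keep to 4 to 10 N. The 40 N limit counts all contact together, also tabs wedged sideways in the keyways.
- ring_top (a point): on the axis, top of the black friction ring round the shaft (51 mm wide), 3.5 mm below the shoulder. The rotor's skirt meets it when the tabs have dropped 1.5 mm into the keyways. It slides down only under more than about 5 N (more than the rotor's weight) and stays where it is pushed, so the rotor must be pushed down the last 4.5 mm.
- petri_dish: bystander: clear covered dish, 64 mm across, 17 mm high, loose; origin at the centre of its underside
- cassette_1: bystander: yellow tissue cassette with a wax block, 28 x 40 x 13 mm, loose; origin at the centre of its underside
- cassette_2: bystander: pink tissue cassette with a wax block, 29 x 40 x 13 mm, loose; origin at the centre of its underside
- timer: bystander: white bench timer lying on its back, 62 x 62 x 23 mm, loose; origin at the centre of its underside
- microtome: big fixed grey-white cutting machine with a handwheel, left of the spinner and behind the rotor, 511 (x) x 414 (y) x 370 mm high, to be kept clear of: go round or over it; origin about under its middle, on the bench
- kettle: fixed steel kettle behind the spinner, 120 mm wide, 176 mm high, to be kept clear of; origin under its middle
Mind the look-alikes: they are no part of the job. There is more than one size of the part that bears rotor_grip; the job needs the larger.

How it is judged (in metres and radians):
On the way:
1. the rotor's bore is over the shaft's pin (horizontal distance between rotor_grip and shaft_top below 0.004 m and z of rotor_grip in the frame of shaft_top below 0.056 m), for 0.1 s.
At the end, for the whole second after the job is handed in: the rotor sits on the shaft (axes within 3 mm, tilted less than 0.05 rad), its tabs in the keyways and its hub on the shoulder (less than 1.5 mm above fully home), at rest (horizontal distance between rotor_grip and shaft_top below 0.003 m and z of rotor_grip in the frame of shaft_top below 0.0455 m and angle between rotor_grip's own z axis and vertical below 0.05 rad and linear speed of rotor below 0.02 m/s); the robot touches nothing.
It fails at once if the rotor is loaded against the spinner with more than 40 N (contact force between rotor and spinner above 40 N).
It fails at once if a bystander (petri dish, cassette or timer) is moved by more than 30 mm (distance of any of petri_dish, cassette_1, cassette_2, timer from where it was at the start of the episode above 0.03 m).
It also fails if it takes over 64 s, if anything falls off the work surface, if the arm or the gripper's body presses on something with over 40 N, if the wrist force passes 120 N, or if a joint passes its speed limit or range.

## Robot

A 6-joint arm with a two-finger parallel gripper is mounted at the origin on a cart in front of the work surface, level with it; the furniture and walls round the work are solid. World frame = base frame: x ahead of the robot, y to its left, z up, the work surface at z = 0. Lengths are in m, angles in degrees, forces in N, time in s.
With the tool pointing down it reaches from about 0.325 to 0.925 m from the base axis. Payload 3.1 kg.
Tool frame: the origin (TCP) lies midway between the tips of the shut fingers; the grasp point (between the pads) lies 19 mm behind it (robot.tcp_to_grasp is the distance from the TCP to the grasp point, in m); z points along the fingers, y is the direction in which the jaws open and shut (so a half turn about z gives the same grasp; the last joint's range is limited). The gripper opens to 85 mm and grips with 20 to 120 N. Pads are 22 mm wide; open, the fingers measure 114 mm over their backs; the gripper's body (76 mm by 85 mm) begins 54 mm behind the grasp point. The pads swing forward as they close: fully open they stand 13 mm farther back than shut.
Start: joints at [59.003, 12.427, 92.441, -0, 75.132, -6.429], TCP at [0.26, 0.568, 0.231] pointing down, gripper open.
Joint ranges: [-157.48, 157.48], [-44.54, 120.13], [17.64, 146.25], [-64.5, 244.5], [7.68, 150.69], [-147.95, 147.95]. Speed limits (degrees/s): [159.86, 159.86, 180, 180, 180, 180].

## Interface

Orientations are given as [roll, pitch, yaw] about the fixed x, y, z axes, in that order (R = Rz(yaw) Ry(pitch) Rx(roll)).
In Python, from bench import robot gives the robot as it stands.
- The arm moves only by the tool servo_tool, never from a script. Its argument "moves" is a list that holds one entry, the list of rows, each a list of 5 numbers: the shift along the tool's x, y, z in units of 30 mm (1.0 is 30 mm), then the turn about the tool's z in units of 5 degrees (1.0 is 5 degrees), then the finger opening in mm, from 0 to 85.4. A call has 1 to 12 rows; each row is the pose to reach, as a shift and turn from the pose commanded when the call began, along the tool's axes at that moment; what a row does not reach only later rows make up. A row lasts 1/10 s, in which the tool goes at most 50 mm and 8.59 degrees, less where a joint would pass 70% of its speed; a pose out of reach is approached as far as the arm can. A call with a gripper value outside its range is refused whole. The fingers move at their own pace and stop on an object; "newtons" is the grip in N (left out, the last holds). Time passes only in rows, so rows that repeat a pose let the fingers close. It gives the time, the measured TCP pose, the force and the opening at its end, in the units of the state.
- robot.get_state(): the state, without advancing time (a new reading comes with each control period).
- robot.camera(name): name is "scene" or "top" or "wrist"; returns the picture (480x640x3 uint8, red, green, blue); there is no depth.
- robot.camera_params(name): a dict with "vfov" (degrees; the focal length in pixels is half the picture's height over the tangent of half this angle, whatever the lens; pixels are square), "cx", "cy" (the principal point, pixels), "xyz" and "rotation" of the camera in the world. Camera axes: x right, y down, z forward; pixel columns grow to the right and rows downward; lengths in m; the calibration is good to about 2 mm. A picture is of the moment at which its call begins: read the wrist's pose just before it. camera_params takes no time and is no camera call; for the wrist camera it gives the pose at the moment of the call.
- robot.close_job(): hands the job in, once; it reports no verdict.
The state is a dict: "time": time; "qpos": joint angles; "joint_velocities": joint speeds; "joint_torque": joint torques, N m; "tool_pos": TCP position; "ee_rot": TCP orientation; "wrist_force": force on the tool from outside, world axes, zero at the start; "wrist_torque": the same for the moment, N m; "finger_gap": finger opening in m.
Only numpy, scipy, OpenCV 4.12 (cv2) and the standard library are available. Lean on these libraries where they do the work, as an engineer would, in place of code of your own. Each camera call takes 0.05 s, during which the arm holds its last target.

## Working session

There is one attempt and no reset: what is moved stays moved. The work goes in short steps, Python scripts to look and compute and a tool call to move; the robot and the scene stay as the last step left them, time stands still between calls to the robot, and variables do not carry over. Pictures are saved under pics/ and viewed, and the job is handed in when it is done.

Besides the shell and the picture viewer there is one more tool, called by a JSON object that holds its "method" and its "body". servo_tool: Moves the arm, as the interface text tells. Its arguments: {"type":"object","properties":{"moves":{"type":"array"},"newtons":{"type":"number"}},"required":["moves"]}

```bash
ls; mkdir -p pics; python3 - <<'E'
from bench import robot
import cv2,json
s=robot.get_state();print(s)
for n in ["scene","top","wrist"]:
    p=robot.camera_params(n);print(n,p)
    im=robot.camera(n);cv2.imwrite(f"pics/{n}0.png",im[:,:,::-1])
E
```

```text
pics
{'time': 0.0, 'qpos': array([ 5.90034676e+01,  1.24769923e+01,  9.25300577e+01, -1.46314109e-04,
        7.51316303e+01, -6.42776503e+00]), 'joint_velocities': array([ 0.06633828, -0.0785625 ,  0.08163028, -0.1085256 , -0.01347663,
       -0.06011256]), 'joint_torque': array([-8.94382792e-04, -3.96831679e+01, -3.03857338e+01, -1.94515624e-04,
        9.46607965e-03,  6.80043499e-06]), 'tool_pos': array([0.25941018, 0.56771475, 0.22995134]), 'ee_rot': array([-1.79862176e+02, -1.53848749e-02,  1.55431252e+02]), 'wrist_force': array([ 0.42923096, -0.2464819 ,  0.11834822]), 'wrist_torque': array([ 0.00095079, -0.06386308, -0.01738208]), 'finger_gap': 0.08556135936945897}
scene {'vfov': 45.96554518049017, 'cx': 311.4149698436184, 'cy': 234.3305974100682, 'xyz': array([-0.31615704, -0.4532378 ,  1.00991963]), 'rotation': array([-131.96433296,    0.38239592,  -57.4834597 ])}
top {'vfov': 49.17378207554307, 'cx': 314.3506276085799, 'cy': 237.06550051327318, 'xyz': array([0.4870405 , 0.09502841, 1.18230967]), 'rotation': array([-1.75425170e+02, -9.53259872e-02, -8.91291064e+01])}
wrist {'vfov': 70.94672863177078, 'cx': 318.2415569642814, 'cy': 244.14038131678686, 'xyz': array([0.1997254 , 0.59533804, 0.37142789]), 'rotation': array([1.65032980e+02, 1.15772146e-01, 6.53242006e+01])}
```

View pics/scene0.png

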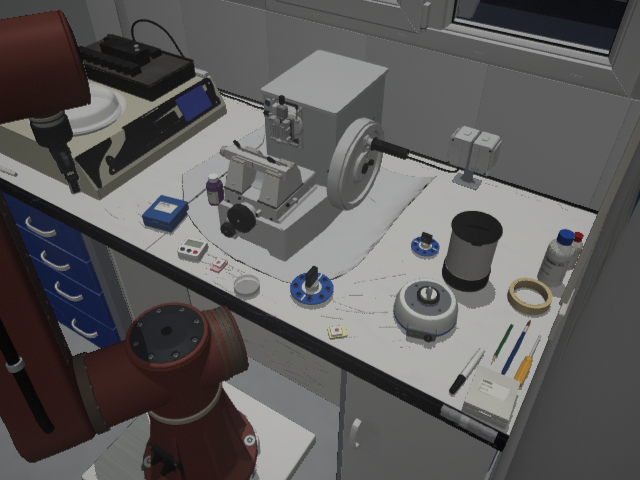

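View pics/top0.png

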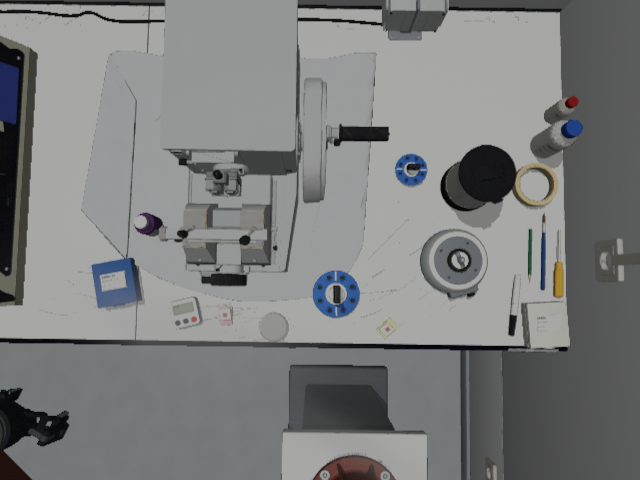

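View pics/wrist0.png

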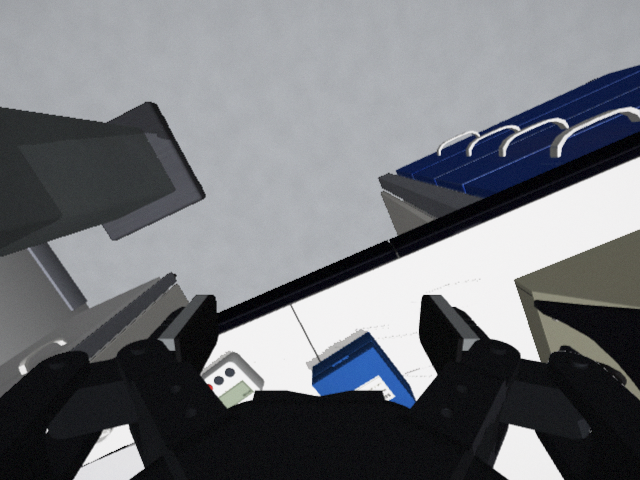

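The top view shows the large rotor at about (336,294), the small look-alike at (411,170), and the spinner at (458,262). Next I measure them.

```bash
cat > h.py <<'E'
import numpy as np,cv2
from scipy.spatial.transform import Rotation as R
def K(p):
    return 240/np.tan(np.radians(p['vfov']/2))
def rot(p): return R.from_euler('xyz',p['rotation'],degrees=True).as_matrix()
def cast(p,u,v,z):
    f=K(p);d=rot(p)@np.array([(u-p['cx'])/f,(v-p['cy'])/f,1]);t=(z-p['xyz'][2])/d[2]
    return p['xyz']+t*d
def proj(p,X):
    c=rot(p).T@(np.array(X)-p['xyz']);f=K(p);return np.array([p['cx']+f*c[0]/c[2],p['cy']+f*c[1]/c[2]])
E
python3 - <<'E'
from bench import robot
from h import *
for n in ["top","scene"]:
    p=robot.camera_params(n);im=cv2.imread(f"pics/{n}0.png")
    hsv=cv2.cvtColor(im,cv2.COLOR_BGR2HSV)
    m=cv2.inRange(hsv,(98,120,60),(118,255,255))
    k,l,st,c=cv2.connectedComponentsWithStats(m)
    for i in range(1,k):
        if st[i,4]>80: print(n,st[i],c[i],cast(p,*c[i],0.025))
a=cv2.imread("pics/top0.png")
x=cv2.resize(a[250:335,290:390],None,fx=6,fy=6,interpolation=cv2.INTER_CUBIC);cv2.imwrite("pics/za.png",x)
x=cv2.resize(a[220:305,410:510],None,fx=6,fy=6,interpolation=cv2.INTER_CUBIC);cv2.imwrite("pics/zb.png",x)
E
```

```text
top [   0   62   19   62 1007] [ 8.23833168 92.24230387] [0.89753465 0.7916094  0.025     ]
top [565 120  18  16 223] [573.40358744 127.42600897] [ 0.83638999 -0.48530162  0.025     ]
top [396 154  31  31 500] [410.696 169.54 ] [ 0.73450014 -0.11870397  0.025     ]
top [541 233   4  57 170] [542.74117647 261.03529412] [ 0.53432674 -0.41029425  0.025     ]
top [ 92 258  42  29 565] [114.26902655 269.29026549] [0.50175669 0.53380528 0.025     ]
top [ 313  271   46   46 1108] [335.53519856 293.56949458] [0.45598448 0.04613159 0.025     ]
scene [176  86  36  35 728] [193.2967033  102.64285714] [0.96770333 0.86630935 0.025     ]
scene [   3  193  114  154 5569] [ 65.03663135 273.63368648] [0.16603351 0.57084414 0.025     ]
scene [142 196  45  27 512] [163.828125 210.015625] [0.47298359 0.5373913  0.025     ]
scene [559 229  16  16 165] [566.62424242 236.06060606] [ 0.94841851 -0.42096277  0.025     ]
scene [411 237  28  19 213] [424.37089202 247.70422535] [ 0.71309846 -0.12842475  0.025     ]
scene [290 273  43  31 593] [311.38111298 290.05902192] [0.43895164 0.03601578 0.025     ]
scene [502 332  23  42 143] [512.61538462 353.34265734] [ 0.51302732 -0.41879484  0.025     ]
```

View pics/za.png

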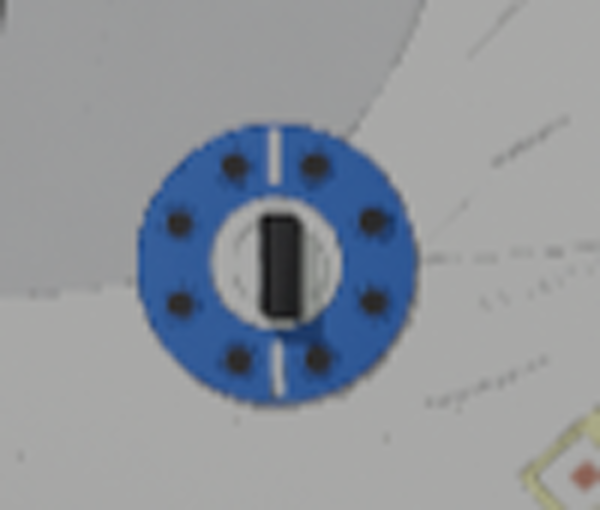

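View pics/zb.png

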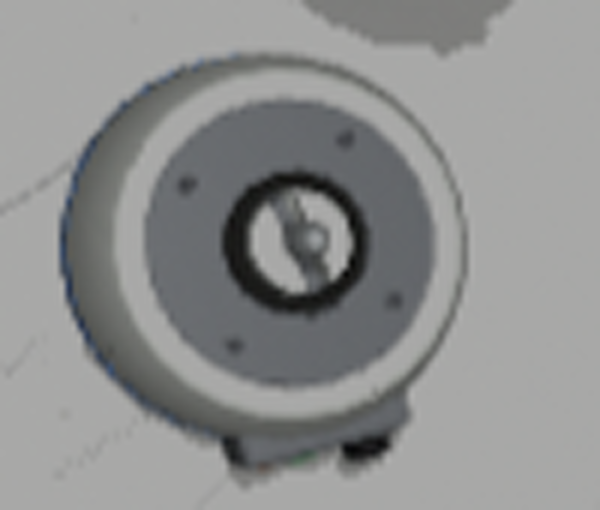

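```bash
python3 - <<'E'
from bench import robot
from h import *
pt=robot.camera_params("top");ps=robot.camera_params("scene")
a=cv2.imread("pics/scene0.png")
for n,(u,v,s) in dict(r=(265,240,90),s=(380,255,90)).items():
    cv2.imwrite(f"pics/zs{n}.png",cv2.resize(a[v:v+s,u:u+s],None,fx=6,fy=6,interpolation=cv2.INTER_CUBIC))
def z2(u,v,o): return (u+.5)/6-.5+o[0],(v+.5)/6-.5+o[1]
for nm,u,v,o,z in [("disc",277,264,(290,250),.03),("boss",277,263,(290,250),.034),("griptop",281,265,(290,250),.072),
  ("ribA",275,130,(290,250),.03),("ribB",279,395,(290,250),.03),
  ("shoulder",301,240,(410,220),.076),("ring",296,242,(410,220),.0725),("pintip",313,238,(410,220),.094),
  ("key1",277,195,(410,220),.072),("key2",323,290,(410,220),.072),("house",290,243,(410,220),.06)]:
    print(nm,cast(pt,*z2(u,v,o),z))
print("knob",cast(pt,225,283,.1),cast(pt,314,205,.15),cast(pt,388,133,.25),"petri",cast(pt,273,327,.017),"cas",cast(pt,387,328,.013))
E
```

```text
disc [0.4560957  0.04587311 0.03      ]
boss [0.45656408 0.04604806 0.034     ]
griptop [0.45689585 0.04625697 0.072     ]
ribA [0.5047863  0.04718575 0.03      ]
ribB [0.40881228 0.04458215 0.03      ]
shoulder [ 0.53263289 -0.21289678  0.076     ]
ring [ 0.53204481 -0.21210195  0.0725    ]
pintip [ 0.53264627 -0.21204384  0.094     ]
key1 [ 0.54856553 -0.20563847  0.072     ]
key2 [ 0.51529457 -0.22164453  0.072     ]
house [ 0.5321624  -0.21341808  0.06      ]
knob [0.47615706 0.27670196 0.1       ] [0.63346459 0.09623227 0.15      ] [ 0.75288308 -0.03597391  0.25      ] petri [0.38059579 0.18238357 0.017     ] cas [ 0.38183218 -0.06882278  0.013     ]
```

View pics/zss.png

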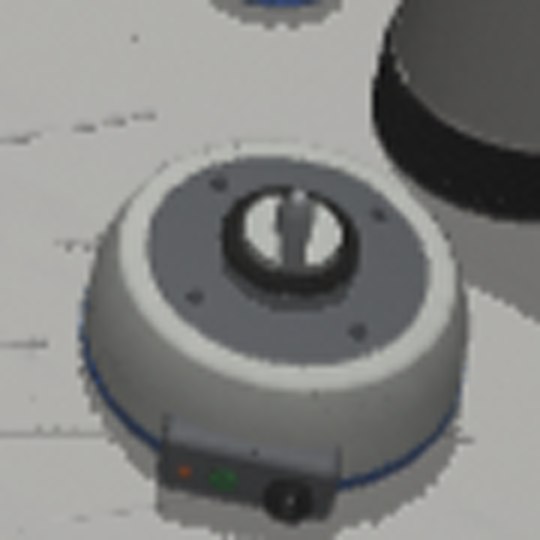

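View pics/zsr.png

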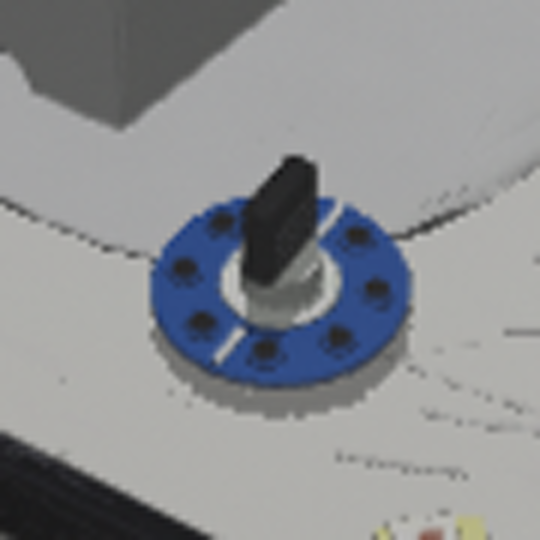

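{"method": "servo_tool", "body": {"moves": [[[-0.55,-0.55,0,1.25,85],[-1.1,-1.1,0,2.5,85],[-1.7,-1.7,0,3.75,85],[-2.25,-2.25,0,5,85],[-2.8,-2.8,0,6.25,85],[-3.4,-3.4,0,7.5,85],[-3.95,-3.95,0,8.75,85],[-4.5,-4.5,0,10,85],[-5.05,-5.05,0,11.25,85],[-5.6,-5.6,0,12.5,85],[-6.2,-6.2,0,13.75,85],[-6.75,-6.75,0,15,85]]]}}

```text
time: 1.35
tool_pos: [0.3598, 0.2989, 0.231]
ee_rot: [-180.0, 0.0, 80.2]
wrist_force: [1.0, -0.5, 0.2]
finger_gap: 0.0849
```

```bash
cat >> h.py <<'E'
def to(robot,xyz,yaw):
    s=robot.get_state();Rm=R.from_euler('xyz',s['ee_rot'],degrees=True).as_matrix()
    d=Rm.T@(np.array(xyz)-s['tool_pos']);dy=(s['ee_rot'][2]-yaw+180)%360-180
    print('t',round(s['time'],2),'pos',s['tool_pos'].round(4),'rot',s['ee_rot'].round(2),'q',s['qpos'].round(1),'F',s['wrist_force'].round(2),'M',s['wrist_torque'].round(3),'gap',round(s['finger_gap']*1e3,1))
    print('units',(d/.03).round(3),'turn',round(dy/5,3))
E
python3 - <<'E'
from bench import robot
from h import *
to(robot,(.43,.046,.22),1.5)
ps=robot.camera_params("scene")
f=lambda u,v,o:((u+.5)/6-.5+o[0],(v+.5)/6-.5+o[1])
print(cast(ps,*f(299,193,(380,255)),.094),cast(ps,*f(291,235,(380,255)),.076),cast(ps,*f(288,271,(380,255)),.06))
print('rotor disc',cast(ps,*f(281,291,(265,240)),.03),proj(ps,(.4565,.046,.03)))
E
```

```text
t 1.35 pos [0.3598 0.2989 0.231 ] rot [-1.7998e+02  3.0000e-02  8.0180e+01] q [ 31.1  -7.3 113.   -0.   74.4  40.9] F [ 1.   -0.52  0.22] M [-0.017 -0.007  0.028] gap 84.9
units [-7.907  3.744  0.368] turn 15.735
[ 0.53194671 -0.2118808   0.094     ] [ 0.52767037 -0.2131639   0.076     ] [ 0.52503845 -0.21539242  0.06      ]
rotor disc [0.44042244 0.0368149  0.03      ] [311.79572305 282.30430752]
```

```bash
cat >> h.py <<'E'
def tri(p1,a,p2,b):
    L=[]
    for p,(u,v) in ((p1,a),(p2,b)):
        d=rot(p)@np.array([(u-p['cx'])/K(p),(v-p['cy'])/K(p),1]);L.append((p['xyz'],d/np.linalg.norm(d)))
    A=sum(np.eye(3)-np.outer(d,d) for o,d in L);B=sum((np.eye(3)-np.outer(d,d))@o for o,d in L)
    X=np.linalg.solve(A,B);return X,[np.linalg.norm((np.eye(3)-np.outer(d,d))@(X-o)) for o,d in L]
E
python3 - <<'E'
from bench import robot
from h import *
pt=robot.camera_params("top");ps=robot.camera_params("scene")
f=lambda u,v,o:((u+.5)/6-.5+o[0],(v+.5)/6-.5+o[1])
T=(290,250);S=(265,240);T2=(410,220);S2=(380,255)
for n,a,b in [("disc",f(277,264,T),f(281,289,S)),("ribAouter",f(275,130,T),f(338,202,S)),("ribBouter",f(279,395,T),f(218,360,S)),
 ("pintip",f(313,238,T2),f(299,193,S2)),("shoulder",f(301,240,T2),f(291,235,S2)),("house",f(290,243,T2),f(288,271,S2))]:
    print(n,*[np.round(q,4) for q in tri(pt,a,ps,b)])
E
```

```text
disc [0.4553 0.0457 0.0124] [0.0006 0.0006]
ribAouter [0.504  0.0481 0.0182] [0.0017 0.0017]
ribBouter [0.4076 0.0444 0.0165] [0.0005 0.0005]
pintip [ 0.5325 -0.2119  0.0936] [0.0002 0.0002]
shoulder [ 0.5322 -0.213   0.0719] [0.0012 0.0012]
house [ 0.5319 -0.2144  0.0531] [0.001 0.001]
```

{"method": "servo_tool", "body": {"moves": [[[-0.7,0.25,0.1,1.3,85],[-1.35,0.5,0.2,2.6,85],[-2.0,0.75,0.3,3.9,85],[-2.7,1.0,0.4,5.3,85],[-3.4,1.3,0.5,6.6,85],[-4.0,1.55,0.6,7.9,85],[-4.7,1.8,0.7,9.2,85],[-5.4,2.05,0.8,10.5,85],[-6.0,2.3,0.9,11.8,85],[-6.7,2.6,1.0,13.2,85],[-7.4,2.85,1.0,14.5,85],[-8.03,3.08,1.0,15.8,85]]]}}

```text
time: 2.55
tool_pos: [0.4106, 0.0462, 0.2009]
ee_rot: [180.0, 0.0, 1.1]
wrist_force: [-0.3, 0.6, -0.2]
finger_gap: 0.0849
```

```bash
python3 - <<'E'
from bench import robot
from h import *
to(robot,(.456,.046,.12),1.5)
p=robot.camera_params("wrist");im=robot.camera("wrist");cv2.imwrite("pics/w1.png",im[:,:,::-1]);np.save("pics/w1.npy",p,allow_pickle=True)
print(p)
for X in [(.4563,.0458,.072),(.4563,.0458,.03),(.5324,-.2125,.076)]: print(proj(p,X))
E
```

```text
t 2.55 pos [0.4106 0.0462 0.2009] rot [1.80e+02 4.00e-02 1.15e+00] q [ -3.3 -13.2 121.3  -0.   72.   85.5] F [-0.34  0.58 -0.21] M [ 0.005 -0.028 -0.001] gap 84.9
units [1.516 0.037 2.695] turn -0.07
{'vfov': 70.94672863177078, 'cx': 318.2415569642814, 'cy': 244.14038131678686, 'xyz': array([0.4759916 , 0.04753128, 0.34219459]), 'rotation': array([ 1.64857708e+02,  3.58156525e-02, -8.89592342e+01])}
[320.1945228  178.86841191]
[319.9650513  175.44655869]
[679.79617992  78.88950626]
```

View pics/w1.png

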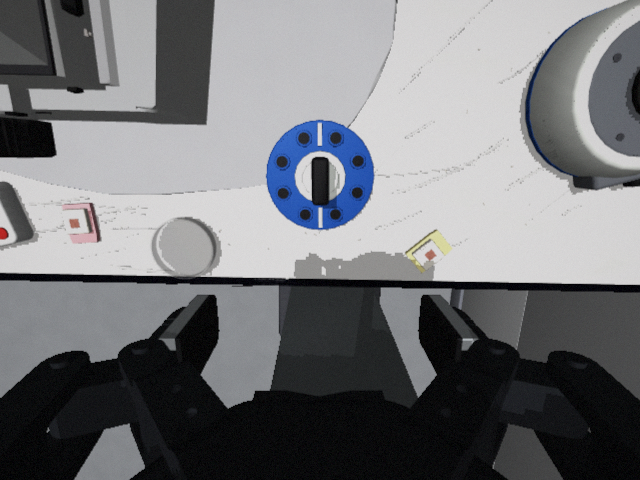

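The wrist picture shows the rotor's disc centred at (320,175), where the projection of my estimate falls. The ribs are vertical at columns 320 to 320.5, so rotor yaw is about 1°. Next I take a close look at the spinner before grasping.

{"method": "servo_tool", "body": {"moves": [[[0.24,0.87,0,0,85],[0.5,1.75,0,0,85],[0.7,2.6,0,0,85],[0.95,3.5,0,0,85],[1.2,4.35,0,0,85],[1.4,5.2,0,0,85],[1.7,6.1,0,0,85],[1.9,7.0,0,0,85],[2.15,7.85,0,0,85],[2.38,8.67,0,0,85],[2.38,8.67,0,0,85],[2.38,8.67,0,0,85]]]}}

```text
time: 3.8
tool_pos: [0.4885, -0.2108, 0.2008]
ee_rot: [-179.9, 0.1, 1.4]
wrist_force: [-0.3, -0.0, 0.9]
finger_gap: 0.0851
```

```bash
python3 - <<'E'
from bench import robot
from h import *
to(robot,(.456,.046,.2),1.1)
p=robot.camera_params("wrist");im=robot.camera("wrist");cv2.imwrite("pics/w2.png",im[:,:,::-1]);np.save("pics/w2.npy",p,allow_pickle=True)
c=np.array([.5324,-.2125])
for z in (.076,.094,.0725): print(proj(p,(*c,z)))
u,v=proj(p,(*c,.076)).astype(int);a=cv2.imread("pics/w2.png")
u0,v0=max(u-60,0),max(v-50,0);print(u0,v0)
cv2.imwrite("pics/w2z.png",cv2.resize(a[v0:v0+100,u0:u0+120],None,fx=6,fy=6,interpolation=cv2.INTER_CUBIC))
E
```

```text
t 3.8 pos [ 0.4885 -0.2108  0.2008] rot [-1.7993e+02  6.0000e-02  1.4200e+00] q [-30.9   2.8 106.6   0.   70.7  57.7] F [-0.35 -0.03  0.9 ] M [-0.01   0.085 -0.038] gap 85.1
units [-0.871 -8.583  0.039] turn 0.063
[322.40942151 181.60699277]
[322.65672232 183.64231311]
[322.36508861 181.24212673]
262 131
```

View pics/w2z.png

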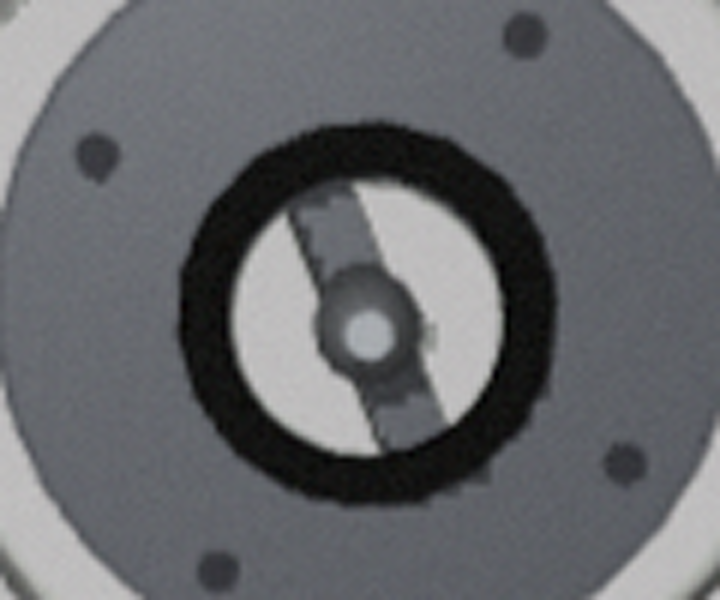

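```bash
python3 - <<'E'
from bench import robot
from h import *
p=np.load("pics/w2.npy",allow_pickle=True).item()
f=lambda u,v:((u+.5)/6-.5+262,(v+.5)/6-.5+131)
a=cv2.imread("pics/w2.png")
# ellipse of shoulder+key region bounded by the black ring
g=cv2.cvtColor(a,cv2.COLOR_BGR2GRAY)[131:231,262:382]
m=(g<50).astype(np.uint8)
cs,_=cv2.findContours(m,cv2.RETR_CCOMP,cv2.CHAIN_APPROX_NONE)
for c in cs:
    if len(c)>60:
        e=cv2.fitEllipse(c);q=cast(p,e[0][0]+262,e[0][1]+131,.0735);print(len(c),e,q)
print('pin',cast(p,*f(371,334),.094),'shoulder',cast(p,*f(367.5,318.5),.076))
for A,B in [((288,207),(380,450)),((350,182),(445,425))]:
    A=cast(p,*f(*A),.076);B=cast(p,*f(*B),.076);d=A-B;print(A,B,np.degrees(np.arctan2(d[1],d[0])))
p=np.load("pics/w1.npy",allow_pickle=True).item();a=cv2.imread("pics/w1.png")
m=cv2.inRange(cv2.cvtColor(a,cv2.COLOR_BGR2HSV),(98,120,60),(118,255,255));m[:,:250]=0;m[:,390:]=0
c=max(cv2.findContours(m,cv2.RETR_EXTERNAL,cv2.CHAIN_APPROX_NONE)[0],key=len);e=cv2.fitEllipse(cv2.convexHull(c));print(e,cast(p,*e[0],.03),cast(p,*e[0],.022))
b=cv2.resize(a[115:235,260:380],None,fx=5,fy=5,interpolation=cv2.INTER_CUBIC);cv2.imwrite("pics/w1z.png",b)
E
```

```text
178 ((60.82162094116211, 51.983428955078125), (61.83626937866211, 62.8231086730957), 167.91139221191406) [ 0.5311363  -0.21288271  0.0735    ]
134 ((60.596256256103516, 52.350914001464844), (46.87980270385742, 47.54132843017578), 32.21408462524414) [ 0.53084646 -0.21271278  0.0735    ]
pin [ 0.5305347 -0.2131034  0.094    ] shoulder [ 0.53082223 -0.21287219  0.076     ]
[ 0.54471367 -0.20230361  0.076     ] [ 0.51367518 -0.21498002  0.076     ] 22.215565111621107
[ 0.54800902 -0.21017944  0.076     ] [ 0.5171856  -0.22345686  0.076     ] 23.304324758472962
((319.65020751953125, 174.4092254638672), (107.1368179321289, 108.89859771728516), 177.52940368652344) [0.45722071 0.04610431 0.03      ] [0.45673971 0.04606774 0.022     ]
```

View pics/w1z.png

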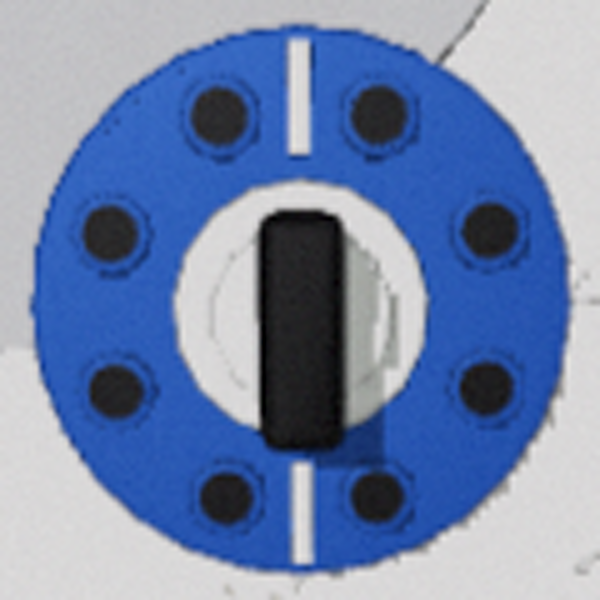

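Shaft is at about (0.5312, -0.2128) with the keyway at about 22.8°. The rotor is at (0.4567, 0.046) with yaw about 1.4°. I go back to the rotor and grasp.

{"method": "servo_tool", "body": {"moves": [[[-0.09,-0.85,0,0,70],[-0.17,-1.7,0,0,70],[-0.25,-2.6,0,0,70],[-0.34,-3.4,0,0,70],[-0.42,-4.3,0,0,70],[-0.5,-5.15,0,0,70],[-0.6,-6.0,0,0,70],[-0.68,-6.9,0,0,70],[-0.76,-7.75,0,0,70],[-0.85,-8.58,0,0,70],[-0.85,-8.58,0.5,0,70],[-0.85,-8.58,1.0,0,70]]]}}

```text
time: 5.05
tool_pos: [0.4563, 0.0476, 0.1715]
ee_rot: [-180.0, -0.1, 1.7]
wrist_force: [0.3, 0.1, -0.4]
finger_gap: 0.0699
```

```bash
python3 - <<'E'
from bench import robot
from h import *
to(robot,(.4567,.046,.038),1.4)
E
```

```text
t 5.05 pos [0.4563 0.0476 0.1715] rot [-1.7999e+02 -9.0000e-02  1.6500e+00] q [ -2.8  -4.8 117.5   0.   67.3  85.5] F [ 0.32  0.07 -0.39] M [ 0.086 -0.008 -0.039] gap 69.9
units [0.006 0.054 4.45 ] turn 0.05
```

{"method": "servo_tool", "body": {"moves": [[[0,0.03,0.5,0.05,60],[0,0.05,1.0,0.05,60],[0,0.05,1.5,0.05,60],[0,0.05,2.0,0.05,60],[0,0.05,2.5,0.05,60],[0,0.05,3.0,0.05,60],[0,0.05,3.4,0.05,60],[0,0.05,3.8,0.05,60],[0,0.05,4.1,0.05,60],[0,0.05,4.35,0.05,60],[0,0.05,4.45,0.05,60],[0,0.05,4.45,0.05,60]]]}}

```text
time: 6.25
tool_pos: [0.4567, 0.0441, 0.0375]
ee_rot: [-180.0, 0.0, 1.2]
wrist_force: [0.1, 0.5, -0.4]
finger_gap: 0.0597
```

```bash
python3 - <<'E'
from bench import robot
from h import *
to(robot,(.4567,.046,.038),1.4)
im=robot.camera("wrist");cv2.imwrite("pics/w3.png",im[:,:,::-1])
E
```

```text
t 6.25 pos [0.4567 0.0441 0.0375] rot [-1.80e+02  4.00e-02  1.18e+00] q [ -3.3   7.9 121.6  -0.   50.5  85.6] F [ 0.09  0.5  -0.39] M [-0.024  0.017 -0.037] gap 59.7
units [ 0.002 -0.063 -0.018] turn -0.044
```

View pics/w3.png

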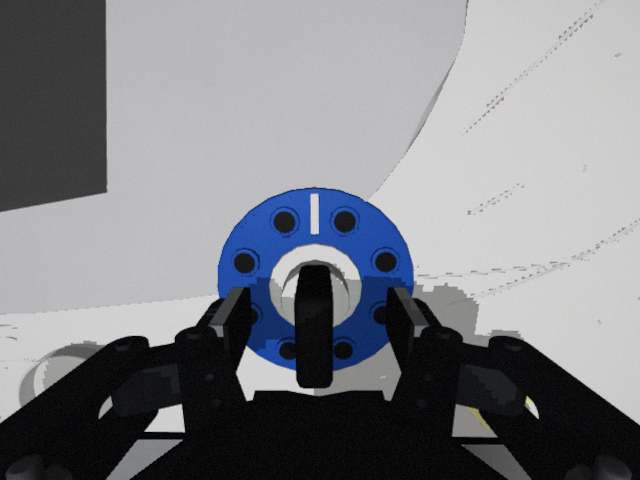

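The grip stands between the pads, slightly left of centre (column 314 against 319). I centre it and close.

{"method": "servo_tool", "body": {"moves": [[[0,-0.05,0,0,40],[0,-0.05,0,0,25],[0,-0.05,0,0,10],[0,-0.05,0,0,5],[0,-0.05,0,0,5],[0,-0.05,0,0,5],[0,-0.05,0,0,5],[0,-0.05,0,0,5]]], "newtons": 50}}

```text
time: 7.1
tool_pos: [0.4574, 0.0457, 0.0383]
ee_rot: [-180.0, -0.1, 1.2]
wrist_force: [-0.6, 0.8, 4.8]
finger_gap: 0.0132
```

```bash
python3 - <<'E'
from bench import robot
from h import *
to(robot,(.4567,.046,.17),1.4)
E
```

```text
t 7.1 pos [0.4574 0.0457 0.0383] rot [-1.7999e+02 -6.0000e-02  1.1800e+00] q [ -3.1   7.9 121.6   0.   50.5  85.8] F [-0.64  0.83  4.76] M [ 0.113  0.071 -0.001] gap 13.2
units [-0.018 -0.012 -4.391] turn -0.044
```

{"method": "servo_tool", "body": {"moves": [[[0,0,-0.15,0,5],[0,0,-0.5,0,5],[0,0,-1.0,0,5],[0,0,-1.5,0,5],[0,0,-2.0,0,5],[0,0,-2.5,0,5],[0,0,-3.0,0,5],[0,0,-3.5,0,5],[0,0,-4.0,0,5],[0,0,-4.5,0,5],[0,0,-5.0,0,5],[0,0,-5.0,0,5]]]}}

```text
time: 8.3
tool_pos: [0.4581, 0.0455, 0.19]
ee_rot: [180.0, -0.2, 1.2]
wrist_force: [0.7, -1.0, -1.8]
finger_gap: 0.0135
```

```bash
python3 - <<'E'
from bench import robot
from h import *
to(robot,(.5312,-.2128,.17),22.8)
im=robot.camera("wrist");cv2.imwrite("pics/w4.png",im[:,:,::-1])
E
```

```text
t 8.3 pos [0.4581 0.0455 0.19  ] rot [179.97  -0.25   1.18] q [ -3.1  -6.  116.4  -0.   69.4  85.8] F [ 0.69 -0.95 -1.84] M [-0.015 -0.007 -0.007] gap 13.5
units [2.256 8.657 0.682] turn -4.324
```

View pics/w4.png

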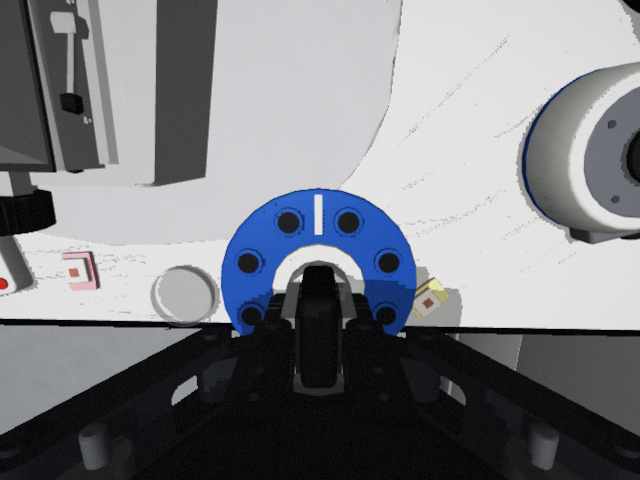

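{"method": "servo_tool", "body": {"moves": [[[0.1,0.4,0,-0.2,5],[0.3,1.2,0,-0.6,5],[0.55,2.1,0,-1.1,5],[0.8,3.0,0,-1.6,5],[1.0,3.9,0,-2.1,5],[1.25,4.8,0,-2.6,5],[1.5,5.7,0,-3.0,5],[1.7,6.6,0,-3.4,5],[1.95,7.5,0,-3.8,5],[2.1,8.2,0,-4.2,5],[2.26,8.65,0,-4.32,5],[2.26,8.65,0,-4.32,5]]]}}

```text
time: 9.55
tool_pos: [0.5298, -0.2136, 0.1867]
ee_rot: [-179.9, 0.1, 22.7]
wrist_force: [-0.1, 1.0, -1.2]
finger_gap: 0.0135
```

```bash
python3 - <<'E'
from bench import robot
from h import *
for n in ("top","scene","wrist"):
    im=robot.camera(n);cv2.imwrite(f"pics/{n}5.png",im[:,:,::-1]);to(robot,(.5312,-.2128,.19),22.8)
a=cv2.imread("pics/top5.png")[180:320,390:550];cv2.imwrite("pics/t5z.png",cv2.resize(a,None,fx=5,fy=5,interpolation=cv2.INTER_CUBIC)[:,:])
a=cv2.imread("pics/scene5.png")[180:340,350:510];cv2.imwrite("pics/s5z.png",cv2.resize(a,None,fx=3.7,fy=3.7,interpolation=cv2.INTER_CUBIC))
E
```

```text
t 9.6 pos [ 0.5295 -0.2123  0.1867] rot [-1.7988e+02  6.0000e-02  2.2690e+01] q [-28.9   8.3 102.2   0.   69.6  38.4] F [-0.08  0.22 -2.89] M [0.034 0.006 0.041] gap 13.6
units [ 0.047  0.038 -0.109] turn -0.023
t 9.65 pos [ 0.5293 -0.2116  0.1868] rot [-1.7986e+02  6.0000e-02  2.2740e+01] q [-28.9   8.3 102.2   0.   69.6  38.4] F [-0.09  0.98 -2.66] M [0.017 0.003 0.028] gap 13.3
units [ 0.042  0.062 -0.106] turn -0.012
t 9.7 pos [ 0.5293 -0.2112  0.187 ] rot [-1.7988e+02  5.0000e-02  2.2790e+01] q [-28.8   8.3 102.2   0.   69.6  38.4] F [ 0.19  0.44 -2.68] M [0.042 0.028 0.027] gap 13.4
units [ 0.037  0.072 -0.1  ] turn -0.003
```

View pics/s5z.png

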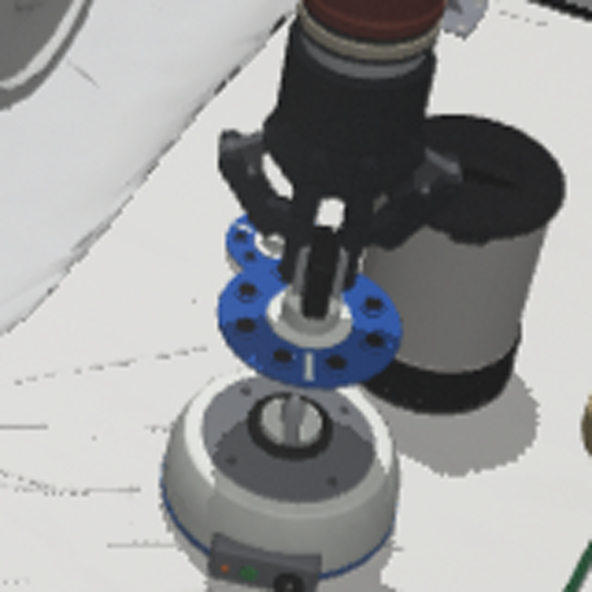

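View pics/wrist5.png

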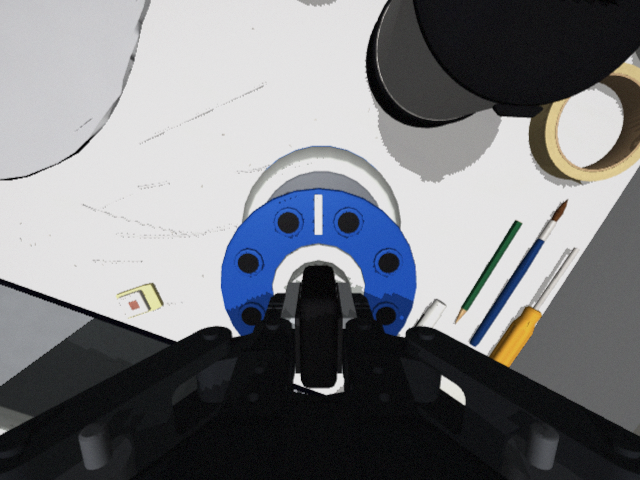

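View pics/t5z.png

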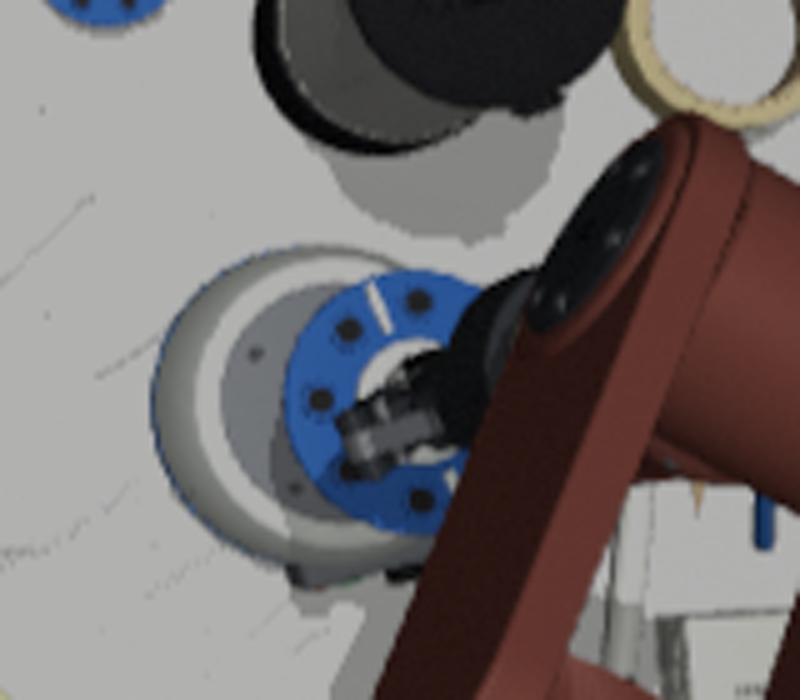

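{"method": "servo_tool", "body": {"moves": [[[0.04,0.07,0.2,0,5],[0.04,0.07,0.5,0,5],[0.04,0.07,0.8,0,5],[0.04,0.07,1.1,0,5],[0.04,0.07,1.4,0,5],[0.04,0.07,1.6,0,5],[0.04,0.07,1.75,0,5],[0.04,0.07,1.75,0,5],[0.04,0.07,1.75,0,5],[0.04,0.07,1.75,0,5],[0.04,0.07,1.75,0,5]]]}}

```text
time: 10.8
tool_pos: [0.5323, -0.2142, 0.1359]
ee_rot: [179.9, -0.0, 22.8]
wrist_force: [0.3, 0.3, -2.6]
finger_gap: 0.0131
```

```bash
python3 - <<'E'
from bench import robot
from h import *
for n in ("scene","wrist"):
    im=robot.camera(n);cv2.imwrite(f"pics/{n}6.png",im[:,:,::-1]);to(robot,(.5312,-.2128,.112),22.8)
a=cv2.imread("pics/scene6.png")[180:340,350:510];cv2.imwrite("pics/s6z.png",cv2.resize(a,None,fx=3.7,fy=3.7,interpolation=cv2.INTER_CUBIC))
E
```

```text
t 10.85 pos [ 0.5322 -0.2141  0.1358] rot [ 1.7996e+02 -3.0000e-02  2.2780e+01] q [-28.9  12.  103.9  -0.   64.1  38.3] F [ 0.41  0.24 -2.39] M [-0.039 -0.02   0.028] gap 13.4
units [-0.016 -0.054  0.794] turn -0.003
t 10.9 pos [ 0.5322 -0.214   0.1357] rot [ 1.7996e+02 -3.0000e-02  2.2780e+01] q [-28.9  12.  103.9  -0.   64.1  38.3] F [ 0.25  0.44 -2.28] M [ 0.009 -0.011  0.022] gap 13.2
units [-0.014 -0.051  0.791] turn -0.004
```

View pics/s6z.png

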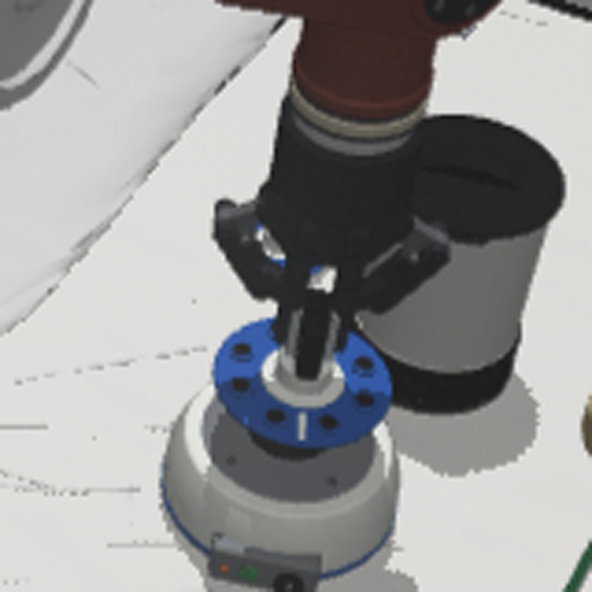

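View pics/wrist6.png

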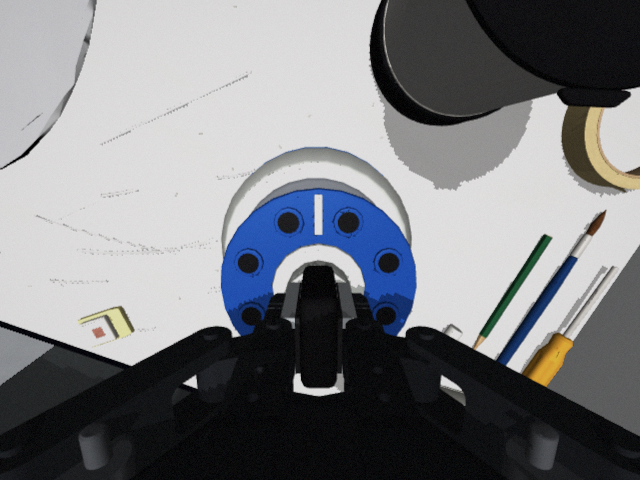

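{"method": "servo_tool", "body": {"moves": [[[-0.01,-0.04,0.1,0,5],[-0.01,-0.04,0.2,0,5],[-0.01,-0.04,0.3,0,5],[-0.01,-0.04,0.35,0,5],[-0.01,-0.04,0.4,0,5],[-0.01,-0.04,0.4,0,5],[-0.01,-0.04,0.4,0,5]]]}}

```text
time: 11.6
tool_pos: [0.5312, -0.2129, 0.1233]
ee_rot: [180.0, -0.0, 22.8]
wrist_force: [-0.2, -0.1, -3.1]
finger_gap: 0.0134
```

```bash
python3 - <<'E'
from bench import robot
from h import *
im=robot.camera("wrist");cv2.imwrite(f"pics/wrist7.png",im[:,:,::-1]);to(robot,(.5312,-.2128,.112),22.8)
for f in ("wrist6","wrist7"):
    g=cv2.GaussianBlur(cv2.imread(f"pics/{f}.png"),(3,3),0).astype(int)
    # scan rows: blue-ish rim under the housing dark shadow edges
    for r in (170,185,200,215):
        row=g[r].sum(1);gr=np.abs(np.diff(row));idx=[i for i in range(190,450) if gr[i]>40];print(f,r,idx[:6],idx[-6:])
E
```

```text
t 11.65 pos [ 0.5313 -0.213   0.1234] rot [ 1.7999e+02 -1.0000e-02  2.2780e+01] q [-28.9  12.7 104.5  -0.   62.8  38.3] F [ 0.58 -0.46 -2.09] M [ 0.056 -0.031  0.026] gap 13.3
units [-0.    -0.007  0.38 ] turn -0.003
wrist6 170 [253, 254, 255, 256, 375, 376] [375, 376, 377, 378, 408, 409]
wrist6 185 [239, 240, 241, 255, 280, 281] [390, 391, 392, 432, 433, 434]
wrist6 200 [229, 230, 231, 239, 240, 259] [390, 391, 392, 400, 401, 402]
wrist6 215 [223, 224, 225, 230, 231, 232] [399, 400, 401, 406, 407, 408]
wrist7 170 [253, 254, 255, 380, 381, 382] [380, 381, 382, 383, 414, 415]
wrist7 185 [238, 239, 240, 253, 283, 284] [396, 397, 398, 439, 440, 441]
wrist7 200 [227, 228, 229, 238, 239, 240] [396, 397, 398, 406, 407, 408]
wrist7 215 [221, 222, 223, 229, 230, 231] [405, 406, 407, 412, 413, 414]
```

View pics/wrist7.png

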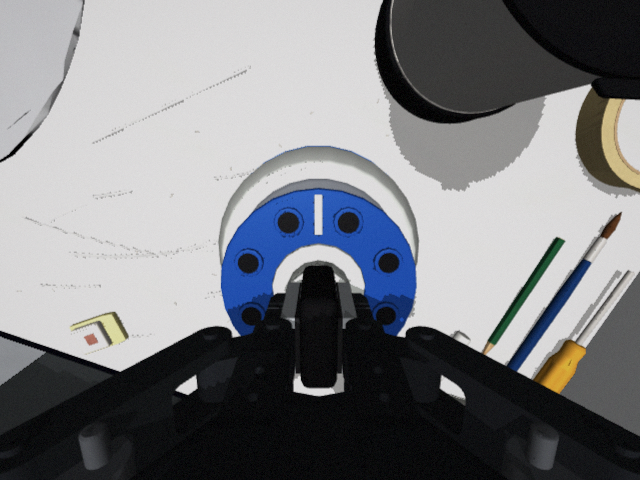

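Lateral alignment is within 1 mm: housing centre at column 318, rotor at 319. I lower over the pin.

{"method": "servo_tool", "body": {"moves": [[[0,0,0.05,0,5],[0,0,0.1,0,5],[0,0,0.15,0,5],[0,0,0.2,0,5],[0,0,0.25,0,5],[0,0,0.3,0,5],[0,0,0.3,0,5]]]}}

```text
time: 12.35
tool_pos: [0.5317, -0.2129, 0.1143]
ee_rot: [180.0, -0.1, 22.8]
wrist_force: [2.4, -0.5, -1.8]
finger_gap: 0.0133
```

```bash
python3 - <<'E'
from bench import robot
from h import *
to(robot,(.5312,-.2128,.112),22.8)
E
```

```text
t 12.35 pos [ 0.5317 -0.2129  0.1143] rot [ 1.7997e+02 -7.0000e-02  2.2770e+01] q [-28.9  13.4 104.8   0.   61.7  38.4] F [ 2.41 -0.49 -1.75] M [ 0.131 -0.454  0.014] gap 13.3
units [-0.016 -0.009  0.078] turn -0.006
```

{"method": "servo_tool", "body": {"moves": [[[0.02,0.01,0,0,5],[0.025,0.01,0.02,0,5],[0.025,0.01,0.04,0,5],[0.025,0.01,0.05,0,5],[0.025,0.01,0.05,0,5]]]}}

```text
time: 12.85
tool_pos: [0.532, -0.2129, 0.1128]
ee_rot: [180.0, -0.0, 22.8]
wrist_force: [1.6, 0.7, -1.3]
finger_gap: 0.0134
```

```bash
python3 - <<'E'
from bench import robot
from h import *
to(robot,(.5312,-.2128,.112),22.8)
E
```

```text
t 12.85 pos [ 0.532  -0.2129  0.1128] rot [180.    -0.    22.78] q [-28.8  13.6 104.7   0.   61.6  38.4] F [ 1.56  0.66 -1.29] M [ 0.075 -0.221  0.042] gap 13.4
units [-0.022 -0.014  0.026] turn -0.004
```

{"method": "servo_tool", "body": {"moves": [[[0.015,0.005,0.01,0,5],[0.015,0.005,0.03,0,5],[0.015,0.005,0.05,0,5],[0.015,0.005,0.05,0,5]]]}}

```text
time: 13.25
tool_pos: [0.5322, -0.2129, 0.111]
ee_rot: [-180.0, 0.0, 22.8]
wrist_force: [1.2, -0.2, -2.0]
finger_gap: 0.0132
```

```bash
python3 - <<'E'
from bench import robot
from h import *
to(robot,(.5312,-.2128,.112),22.8)
E
```

```text
t 13.25 pos [ 0.5322 -0.2129  0.111 ] rot [-1.7998e+02  3.0000e-02  2.2780e+01] q [-28.8  13.8 104.7  -0.   61.5  38.4] F [ 1.19 -0.18 -2.02] M [ 0.012 -0.137  0.031] gap 13.2
units [-0.029 -0.014 -0.032] turn -0.004
```

{"method": "servo_tool", "body": {"moves": [[[0.01,0,0.015,0,5],[0.01,0,0.03,0,5],[0.01,0,0.045,0,5],[0.01,0,0.045,0,5]]]}}

```text
time: 13.65
tool_pos: [0.5324, -0.2128, 0.1103]
ee_rot: [-180.0, 0.0, 22.8]
wrist_force: [-2.7, 0.4, 2.3]
finger_gap: 0.013
```

```bash
python3 - <<'E'
from bench import robot
from h import *
to(robot,(.5312,-.2128,.112),22.8)
im=robot.camera("wrist");cv2.imwrite("pics/wrist8.png",im[:,:,::-1])
im=robot.camera("scene")[:,:,::-1];cv2.imwrite("pics/s8z.png",cv2.resize(im[210:310,370:490],None,fx=6,fy=6,interpolation=cv2.INTER_CUBIC))
E
```

```text
t 13.65 pos [ 0.5324 -0.2128  0.1103] rot [-1.7998e+02  5.0000e-02  2.2790e+01] q [-28.8  13.9 104.7  -0.   61.4  38.4] F [-2.74  0.42  2.35] M [0.077 0.476 0.013] gap 13.0
units [-0.037 -0.016 -0.057] turn -0.002
```

View pics/s8z.png

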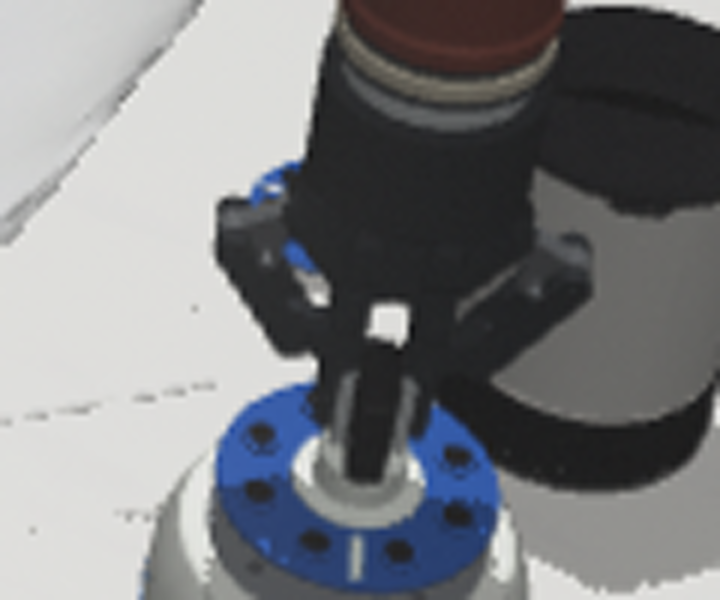

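{"method": "servo_tool", "body": {"moves": [[[-0.01,0,0,0,5],[-0.01,0,0.01,0,5],[-0.01,0,0.02,0,5],[-0.01,0,0.02,0,5]]]}}

```text
time: 14.15
tool_pos: [0.5324, -0.2128, 0.1092]
ee_rot: [-180.0, 0.0, 22.8]
wrist_force: [-1.9, 1.1, 2.3]
finger_gap: 0.0134
```

```bash
python3 - <<'E'
from bench import robot
from h import *
to(robot,(.5312,-.2128,.112),22.8)
E
```

```text
t 14.15 pos [ 0.5324 -0.2128  0.1092] rot [-1.7999e+02  1.0000e-02  2.2780e+01] q [-28.8  13.9 104.8   0.   61.3  38.4] F [-1.87  1.1   2.32] M [0.143 0.488 0.013] gap 13.4
units [-0.036 -0.015 -0.092] turn -0.004
```

{"method": "servo_tool", "body": {"moves": [[[-0.01,0,0.01,0,5],[-0.01,0,0.02,0,5],[-0.01,0,0.03,0,5],[-0.01,0,0.04,0,5],[-0.01,0,0.04,0,5]]]}}

```text
time: 14.65
tool_pos: [0.5323, -0.2128, 0.1081]
ee_rot: [-180.0, -0.0, 22.8]
wrist_force: [-1.6, 0.9, 1.1]
finger_gap: 0.0131
```

```bash
python3 - <<'E'
from bench import robot
from h import *
to(robot,(.5312,-.2128,.112),22.8)
E
```

```text
t 14.65 pos [ 0.5323 -0.2128  0.1081] rot [-1.800e+02 -2.000e-02  2.278e+01] q [-28.8  14.  104.8   0.   61.2  38.4] F [-1.6   0.9   1.15] M [ 0.304  0.32  -0.042] gap 13.1
units [-0.034 -0.016 -0.129] turn -0.004
```

{"method": "servo_tool", "body": {"moves": [[[0,0,0.01,0,5],[0,0,0.02,0,5],[0,0,0.03,0,5],[0,0,0.04,0,5],[0,0,0.04,0,5]]]}}

```text
time: 15.15
tool_pos: [0.5323, -0.2129, 0.1069]
ee_rot: [-180.0, -0.0, 22.8]
wrist_force: [-0.4, 2.5, 2.2]
finger_gap: 0.0131
```

```bash
python3 - <<'E'
from bench import robot
from h import *
to(robot,(.5312,-.2128,.112),22.8)
E
```

```text
t 15.15 pos [ 0.5323 -0.2129  0.1069] rot [-1.800e+02 -2.000e-02  2.278e+01] q [-28.8  14.1 104.9   0.   61.   38.4] F [-0.36  2.54  2.19] M [ 0.394  0.168 -0.01 ] gap 13.1
units [-0.033 -0.017 -0.169] turn -0.004
```

{"method": "servo_tool", "body": {"moves": [[[0.005,-0.015,0.01,0,5],[0.005,-0.015,0.02,0,5],[0.005,-0.015,0.03,0,5],[0.005,-0.015,0.03,0,5]]]}}

```text
time: 15.55
tool_pos: [0.5323, -0.2128, 0.1063]
ee_rot: [180.0, -0.0, 22.8]
wrist_force: [-1.0, 1.1, 3.2]
finger_gap: 0.0132
```

```bash
python3 - <<'E'
from bench import robot
from h import *
to(robot,(.5312,-.2128,.112),22.8)
E
```

```text
t 15.55 pos [ 0.5323 -0.2128  0.1063] rot [ 1.7996e+02 -1.0000e-02  2.2790e+01] q [-28.8  14.1 104.9  -0.   60.9  38.4] F [-0.97  1.12  3.18] M [ 0.191  0.167 -0.019] gap 13.2
units [-0.034 -0.015 -0.191] turn -0.003
```

{"method": "servo_tool", "body": {"moves": [[[0,0,0.01,0,5],[0,0,0.02,0,5],[0,0,0.03,0,5],[0,0,0.03,0,5]]]}}

```text
time: 15.95
tool_pos: [0.5324, -0.2128, 0.1062]
ee_rot: [180.0, 0.0, 22.8]
wrist_force: [-3.1, 0.9, 7.8]
finger_gap: 0.0133
```

```bash
python3 - <<'E'
from bench import robot
from h import *
to(robot,(.5312,-.2128,.112),22.8)
E
```

```text
t 15.95 pos [ 0.5324 -0.2128  0.1062] rot [179.97   0.    22.79] q [-28.8  14.1 104.9  -0.   60.9  38.4] F [-3.09  0.88  7.78] M [0.298 0.548 0.086] gap 13.3
units [-0.036 -0.015 -0.192] turn -0.002
```

The motion has stopped at 0.1062 with the load rising, which matches the expected home height. I'll do one more gentle push to confirm.

{"method": "servo_tool", "body": {"moves": [[[0,0,0.01,0,5],[0,0,0.02,0,5],[0,0,0.02,0,5],[0,0,0.02,0,5]]]}}

```text
time: 16.35
tool_pos: [0.5324, -0.2128, 0.1063]
ee_rot: [180.0, 0.0, 22.8]
wrist_force: [-3.8, 2.4, 9.5]
finger_gap: 0.0135
```

```bash
python3 - <<'E'
from bench import robot
from h import *
to(robot,(.5312,-.2128,.112),22.8)
im=robot.camera("scene")[:,:,::-1];cv2.imwrite("pics/scene9.png",im);cv2.imwrite("pics/s9z.png",cv2.resize(im[210:310,370:490],None,fx=6,fy=6,interpolation=cv2.INTER_CUBIC))
E
```

```text
t 16.35 pos [ 0.5324 -0.2128  0.1063] rot [1.7997e+02 1.0000e-02 2.2790e+01] q [-28.8  14.2 104.9  -0.   60.9  38.4] F [-3.76  2.41  9.5 ] M [ 0.438  0.702 -0.004] gap 13.5
units [-0.036 -0.016 -0.191] turn -0.002
```

View pics/s9z.png

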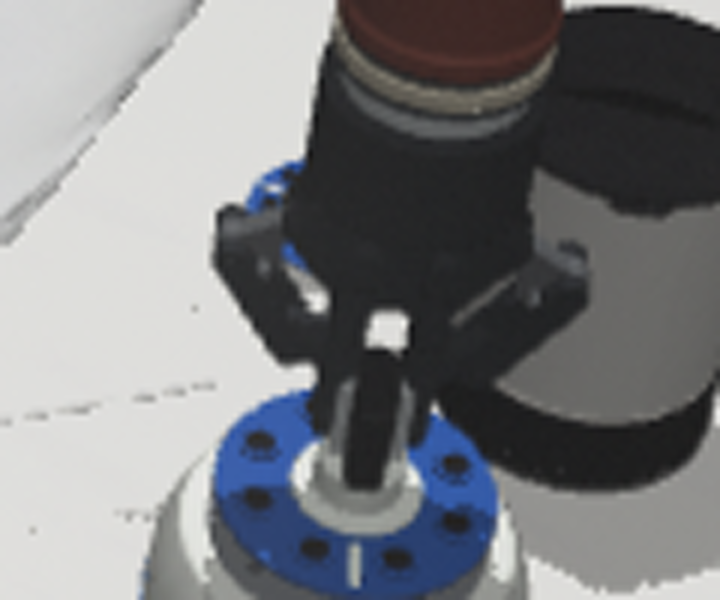

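{"method": "servo_tool", "body": {"moves": [[[-0.01,-0.015,-0.02,0,5],[-0.01,-0.015,-0.05,0,5],[-0.01,-0.015,-0.05,0,10],[-0.01,-0.015,-0.05,0,20],[-0.01,-0.015,-0.05,0,30],[-0.01,-0.015,-0.05,0,40],[-0.01,-0.015,-0.05,0,50],[-0.01,-0.015,-0.05,0,55],[-0.01,-0.015,-0.05,0,55],[-0.01,-0.015,-0.05,0,55]]]}}

```text
time: 17.4
tool_pos: [0.5317, -0.2122, 0.106]
ee_rot: [-180.0, 0.0, 22.8]
wrist_force: [-0.0, -0.5, -0.0]
finger_gap: 0.0548
```

```bash
python3 - <<'E'
from bench import robot
from h import *
to(robot,(.5312,-.2128,.112),22.8)
im=robot.camera("wrist")[:,:,::-1];cv2.imwrite("pics/w10.png",im)
E
```

```text
t 17.4 pos [ 0.5317 -0.2122  0.106 ] rot [-180.      0.     22.78] q [-28.8  14.1 105.    0.   60.9  38.4] F [-0.01 -0.46 -0.03] M [ 0.058 -0.014 -0.002] gap 54.8
units [-0.022  0.013 -0.199] turn -0.004
```

View pics/w10.png

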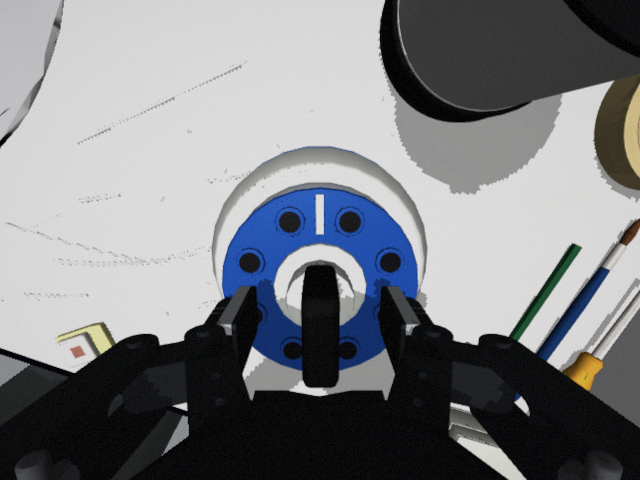

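The grip is released and the rotor has stayed put. I retract straight up, then verify from a standoff.

{"method": "servo_tool", "body": {"moves": [[[0,0,-0.2,0,55],[0,0,-0.6,0,55],[0,0,-1.1,0,55],[0,0,-1.7,0,55],[0,0,-2.3,0,55],[0,0,-2.9,0,55],[-0.4,0,-3.3,0,55],[-0.9,0,-3.3,0,55],[-1.5,0,-3.3,0,55],[-2.0,0,-3.3,0,55],[-2.0,0,-3.3,0,55],[-2.0,0,-3.3,0,55]]]}}

```text
time: 18.65
tool_pos: [0.4754, -0.2356, 0.2043]
ee_rot: [-179.9, 0.0, 22.7]
wrist_force: [0.7, -0.4, 0.3]
finger_gap: 0.0549
```

```bash
python3 - <<'E'
from bench import robot
from h import *
to(robot,(.5312,-.2128,.112),22.8)
pt=robot.camera_params("top");ps=robot.camera_params("scene")
pw=robot.camera_params("wrist");w=robot.camera("wrist")[:,:,::-1];t=robot.camera("top")[:,:,::-1];s=robot.camera("scene")[:,:,::-1]
for n,i in zip("wts",(w,t,s)): cv2.imwrite(f"pics/{n}11.png",i)
cv2.imwrite("pics/s11z.png",cv2.resize(s[210:340,370:490],None,fx=4.5,fy=4.5,interpolation=cv2.INTER_CUBIC))
for n,p,i in (("w",pw,w),("t",pt,t),("s",ps,s)):
    m=cv2.inRange(cv2.cvtColor(i.copy(),cv2.COLOR_BGR2HSV),(98,120,40),(118,255,255))
    u,v=proj(p,(.5315,-.2128,.095));mm=np.zeros_like(m);cv2.circle(mm,(int(u),int(v)),130 if n=="w" else 30,255,-1);m&=mm
    h=cv2.convexHull(np.vstack(cv2.findContours(m,cv2.RETR_EXTERNAL,cv2.CHAIN_APPROX_NONE)[0]));e=cv2.fitEllipse(h)
    print(n,(u,v),e,cast(p,*e[0],.068+.03))
E
```

```text
t 18.65 pos [ 0.4754 -0.2356  0.2043] rot [-1.7994e+02  1.0000e-02  2.2690e+01] q [-34.    2.4 106.6   0.   71.1  33.3] F [ 0.71 -0.36  0.34] M [-0.007 -0.011  0.053] gap 54.9
units [2.008 0.021 3.076] turn -0.021
w (np.float64(319.86072935887114), np.float64(160.23853368126254)) ((319.5640869140625, 159.19931030273438), (134.82107543945312, 139.06468200683594), 178.46917724609375) [ 0.53213324 -0.21229853  0.098     ]
t (np.float64(462.25450843666766), np.float64(259.7903237480499)) ((460.6356201171875, 260.17279052734375), (48.07143783569336, 49.158599853515625), 129.97889709472656) [ 0.53053551 -0.20859664  0.098     ]
s (np.float64(429.7837571281269), np.float64(286.73090241365463)) ((428.9025573730469, 291.7935791015625), (34.173194885253906, 47.65761947631836), 101.42899322509766) [ 0.51397054 -0.21800482  0.098     ]
```

View pics/s11z.png

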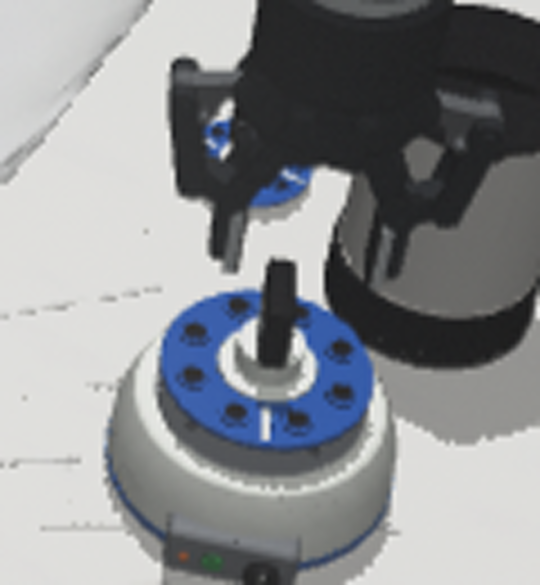

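View pics/w11.png

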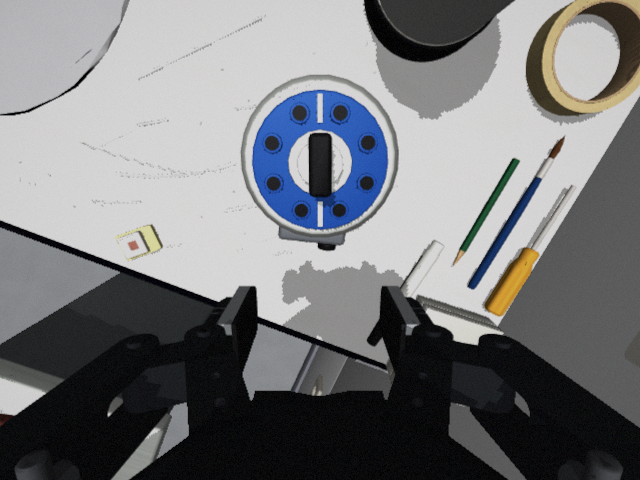

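View pics/t11.png

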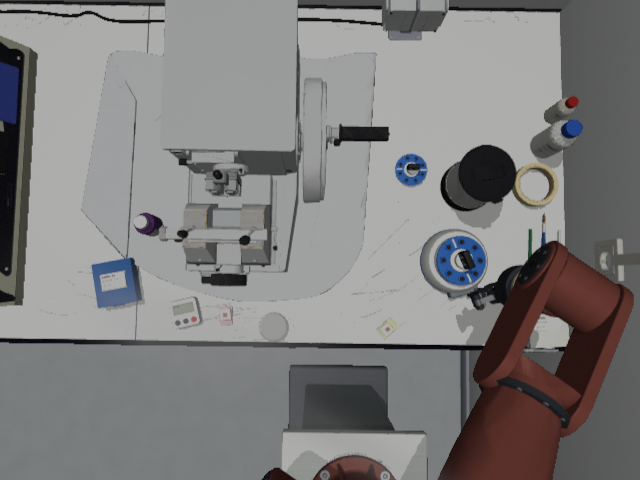

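```bash
python3 - <<'E'
from bench import robot
from h import *
from scipy.optimize import brentq
p1=np.load("pics/w1.npy",allow_pickle=True).item();pw=robot.camera_params("wrist")
def width(f,p,c):
    im=cv2.imread(f);m=cv2.inRange(cv2.cvtColor(im,cv2.COLOR_BGR2HSV),(98,120,40),(118,255,255))
    mm=np.zeros_like(m);cv2.circle(mm,c,73,255,-1);m&=mm
    n,l,st,_=cv2.connectedComponentsWithStats(m);i=1+np.argmax(st[1:,4])
    e=cv2.fitEllipse(cv2.convexHull(cv2.findContours((l==i).astype(np.uint8),cv2.RETR_EXTERNAL,cv2.CHAIN_APPROX_NONE)[0][0]))
    return e
for f,p,c in (("pics/w1.png",p1,(320,175)),("pics/w11.png",pw,(320,159))):
    e=width(f,p,c)
    def model(z):
        o=cast(p,*e[0],z);a=np.linspace(0,6.283,200)
        P=np.array([proj(p,o+.052*np.array([np.cos(t),np.sin(t),0])) for t in a],np.float32);E=cv2.fitEllipse(P);return np.sqrt(E[1][0]*E[1][1])
    g=np.sqrt(e[1][0]*e[1][1])
    print(f,e,'cam z',p['xyz'][2],'disc z',brentq(lambda z:model(z)-g,-.02,.15))
    im=cv2.imread(f)
def yaw(A,B,p,z):
    d=cast(p,*A,z)-cast(p,*B,z);return np.degrees(np.arctan2(d[1],d[0]))
print('rotor yaw',yaw((320,96),(320.3,223),pw,.09))
a=cv2.imread("pics/t0.png") if False else None
t0=cv2.imread("pics/top0.png");t1=cv2.imread("pics/t11.png")
d=cv2.absdiff(t0,t1).max(2);print('diff bystanders',[(d[y0:y1,x0:x1]>30).sum() for x0,x1,y0,y1 in ((168,204,292,330),(215,236,302,326),(256,292,310,340),(374,402,316,340))])
E
```

```text
pics/w1.png ((319.65020751953125, 174.4092254638672), (107.1368179321289, 108.89859771728516), 177.52940368652344) cam z 0.3421945857690388 disc z 0.008016823884733747
pics/w11.png ((319.5640869140625, 159.19931030273438), (134.82107543945312, 139.06468200683594), 178.46917724609375) cam z 0.3461234795769419 disc z 0.07771226627217168
rotor yaw 22.904553039323392
diff bystanders [np.int64(0), np.int64(0), np.int64(0), np.int64(0)]
```

The disc rose 67–70 mm from its height on the bench. Fully home is 68 mm and tabs on the shoulder would be 74 mm. It looks level, its yaw of 22.9° matches the keyway, and the bystanders have not moved. Handing in.

```bash
python3 -c "
from bench import robot
print(robot.close_job())"
```

```text
the job is handed in; nothing more can be done
None
```

The large blue rotor is on the spinner shaft, released and handed in at about 19 s of the 64 s. No verdict came back, so this rests on my own checks.

- **Search turn:** None was needed. The wrist camera showed the keyway at about 22.8°, so I turned the rotor to that angle before lowering it, and the tabs went straight in.
- **Pushing home:** The friction ring then slid down over about 4 mm at roughly 3.5 to 6 N. The rotor came to a firm stop at about 12 N of load, well under 40 N. I eased the load off before opening the fingers.
- **Height:** The stop put the underside about 68 mm above the bench, which is the fully home height. The disc size in the wrist pictures gave a rise of 67 to 70 mm; with the tabs still on the shoulder it would be 74 mm.
- **Position:** In the wrist view the rotor axis is within about 1.5 mm of the measured shaft axis, at yaw 22.9°, and it looks level.
- **Clearance:** The arm had backed away and touched nothing. The top view showed no change at the petri dish, cassettes or timer.

**Checks that disagreed:**
- The fixed cameras' disc fits did not match that position. The top view put the centre about 4 mm away in y, partly because housing colour got into the mask. The scene view was about 18 mm off in x, an error it also showed before the grasp, so I discounted it.
- The disc-size fit read about 14 mm too low in absolute height, so I used only the difference between pictures.

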